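# Load the sample carousel and close its guard

## Robot

A 6-joint arm with a two-finger parallel gripper is mounted at the origin on the work surface. World frame = base frame: x ahead of the robot, y to its left, z up, the work surface at z = 0. Lengths are in mm, angles in rad, forces in N, time in s.
With the tool pointing down it reaches from about 275 to 825 mm from the base axis. Payload 5.2 kg.
Tool frame: the origin (TCP) lies at the very end of the fingers, on their centre line; the grasp point (between the pads) lies 19 mm behind it; z points along the fingers, y is the line along which they close (so a half turn about z gives the same grasp; the last joint's range is limited). The gripper opens to 93 mm and grips with 3 to 60 N. Pads are 15 mm wide; open, the fingers measure 128 mm over their backs; the gripper's body (75 mm by 188 mm) begins 65 mm behind the grasp point.
Start: joints at [0.939, 0.259, 1.535, -0, 1.348, -0.203], TCP at [228.658, 500.22, 218.653] pointing down, gripper open.
Joint ranges: [-3.14, 3.14], [-0.91, 2.08], [0.19, 2.58], [-1.22, 4.36], [0.22, 2.71], [-3.12, 3.12]. Speed limits (rad/s): [2.57, 2.57, 3.14, 3.14, 3.14, 3.14].

## Interface

Orientations are given as [roll, pitch, yaw] about the fixed x, y, z axes, in that order (R = Rz(yaw) Ry(pitch) Rx(roll)).
In Python, from bench import robot gives the robot as it stands. The module is installed in compiled form; this text tells all that it offers. Calls block until the motion is done:
- robot.move_ptp(position, orientation): joint-space move of the TCP to a pose.
- robot.move_linear(position, ori=None, speed=150, f_stop=None): straight line of the TCP; ori=None keeps the orientation; speed is the mean speed in mm/s. With f_stop (N) it stops when the force on the tool has changed by that much, and returns True; else False.
- robot.move_j(angles): joint-space move.
- robot.move_gripper(opening): opening from 0.0 (shut) to 1.0 (fully open); the grip force is fixed at half the most; returns when the fingers have stopped.
- robot.sleep(seconds).
- robot.inverse_kinematics(position, orientation): joint angles nearest the present ones, or None.
- robot.get_image(name): name is "scene" or "top" or "wrist"; returns a dict with "img" (480x640x3 uint8, blue, green, red), "fovy" (degrees; the focal length in pixels is half the picture's height over the tangent of half this angle, whatever the lens; pixels are square), "cx", "cy" (the principal point, pixels), "eye" and "orientation" of the camera in the world. Camera axes: x right, y down, z forward; pixel columns grow to the right and rows downward; lengths in mm; the calibration is good to about 2 mm. The wrist camera is an equidistant fisheye: a pixel r from the principal point sees the ray r / f radians off the axis. A picture is of the moment at which its call begins. There is no depth.
A pose or a line that the arm cannot do raises robot.MotionError and nothing moves.
- robot.hand_in(): hands the job in; it is judged then, once.
Readings, each from a call of its own:
- robot.current_t(): time.
- robot.current_qpos(): joint angles.
- robot.current_joint_vel(): joint speeds.
- robot.current_joint_efforts(): joint torques, N m.
- robot.current_tcp_pos(): TCP position.
- robot.current_eef_rot(): TCP orientation.
- robot.current_contact_force(): force on the tool from outside, world axes, zero at the start.
- robot.current_ft_torque(): the same for the moment, N m.
- robot.current_gripper_width(): opening from 0.0 (shut) to 1.0 (fully open).
- robot.current_finger_force(): force on a finger pad.
Only numpy, scipy, OpenCV 4.12 (cv2) and the standard library are available. Lean on these libraries where they do the work, as an engineer would, in place of code of your own. Each camera call takes 0.05 s, during which the arm holds its last target. There are 200 camera calls.

## Task

Turn the sample carousel until its green bin stands at the loading position, centred in front of the carousel axis, right behind the red mark on the station's base. Then stand the green-capped jar upright in the green bin and let go of it, and finally push the clear sliding guard fully shut over it until its latch clicks. Do not knock over or shift the red-capped jar, the blue-capped jar or the white tub.

Things in the scene. Friction and masses are not known exactly. Their poses are not given: they have to be found in the camera images.
- station: Fixed sample station, white base plate 12 mm thick, x -165 to 215 mm, y -185 to 185 mm in its frame. Origin on the table under the carousel axis; -x is the loading side (red diamond on the base, 147 mm from the axis), roughly facing the robot; y left, z up. A clear hood (roof top 116 mm up) covers all behind x = 20 mm; in front it is open from above. See load_point for its rails.
- load_point (a point): The loading position, fixed on the station: 74 mm from the axis towards station -x, 28 mm above the table. The green bin's middle belongs here. Aluminium rails 16 mm wide at station y = +-172 mm, top 116 mm above the table, run along both sides over the station's whole length, each on a post at its front end (x = -157 mm); the front between them is open.
- carousel (a joint): Turn of the round grey carousel (radius 130 mm) about the station's vertical axis, rad, anticlockwise from above, not wrapped; starts at 0.9 to 5.4, turns either way without end stops in use. 0 or any whole turn (6.283) = green bin at the loading position (station -x), red then at -y, blue at +x, yellow at +y. About 1 to 2 N at a post turns it; it stays where left and hardly coasts.
- green_bin (a point): Middle of the green bin's floor, on the carousel, 74 mm from its axis, 28 mm above the table. The four bins are quarter circles marked by coloured round floor patches; their outer wall and radial dividers (4 to 5 mm thick) are 58 mm high above the table. A circle of about 48 mm radius round this point is free of walls.
- green_post (a point): Top of one of the carousel's four upright steel posts with black tops, 16 mm diameter, reaching 108 mm above the table, 112 mm from the axis: this one is 45 deg anticlockwise (from above) of the green bin's middle; the others follow every 90 deg, on the dividers. Push them sideways to turn the carousel.
- guard (a joint): Slide of the clear guard plate (170 long x 330 wide x 5 mm, yellow edges, underside 120 mm above the table) towards station -x, m. 0 = fully open, over the hood; starts at 0 to 0.03; 0.18 = fully shut against its stop, over the loading half. Its front edge lies at station x = 30 mm minus this value. Friction about 1 N, and a spring latch near the end: see guard_handle.
- guard_handle (a point): Middle of the top edge of the orange upright fin on the guard, 165 mm above the table, at station x = 65 mm minus the guard's value. Fin 12 mm thick along station x, 140 mm long along y, 40 mm tall. Push it towards station -x from its far side. About 18 mm before the stop the guard meets the spring latch (up to 8 N to pass), which then snaps behind its catch and holds it shut.
- jar_green: Loose white jar with a green cap and green band, 46 mm diameter, 80 mm tall, about 0.16 kg, standing upright on the table. Origin at the centre of its underside, z up along the jar.
- jar_red: The same jar with a red cap: a bystander. Origin at the centre of its underside.
- jar_blue: The same jar with a blue cap: a bystander. Origin at the centre of its underside.
- tub: White tub with a white lid, 116 mm diameter, 92 mm tall, a bystander. Origin at the centre of its underside.
Mind the look-alikes: they are no part of the job. What is shaped like the jar_green but black or orange is not meant.

How it is judged:
By the outcome, as a careful person would: the job done as asked, in the order asked, and still so for the second after the job is handed in, with the robot touching nothing.
It also fails if it takes over 69 s, if anything falls off the work surface, if the arm or the gripper's body presses on something with over 40 N, if the wrist force passes 120 N, or if a joint passes its speed limit or range.

## Working session

There is one attempt and no reset: what is moved stays moved. The work goes in short steps, each a Python script; the robot and the scene stay as the last script left them, time stands still between calls to the robot, and variables do not carry over. Pictures are saved under pics/ and viewed, at most 10 in all, crops included, and the job is handed in when it is done.

```bash
mkdir -p pics; cat > h.py <<'E'
import numpy as np, cv2
from scipy.spatial.transform import Rotation as R
from bench import robot
def rot(o):
    o=np.array(o,float)
    return o if o.shape==(3,3) else (R.from_euler('xyz',o).as_matrix() if o.size==3 else R.from_quat(o).as_matrix())
def ray(c,u,v,name):
    f=240/np.tan(np.radians(c['fovy'])/2); x,y=u-c['cx'],v-c['cy']
    if name=='wrist':
        r=np.hypot(x,y); t=r/f; d=np.array([x/r*np.sin(t),y/r*np.sin(t),np.cos(t)]) if r>0 else np.array([0,0,1.])
    else: d=np.array([x/f,y/f,1.])
    return rot(c['orientation'])@d
def onplane(c,u,v,z,name='top'):
    d=ray(c,u,v,name); e=np.array(c['eye'],float); return e+d*(z-e[2])/d[2]
def proj(c,p):
    f=240/np.tan(np.radians(c['fovy'])/2); q=rot(c['orientation']).T@(np.array(p,float)-c['eye'])
    return f*q[0]/q[2]+c['cx'],f*q[1]/q[2]+c['cy']
E
python3 - <<'E'
from h import *
for n in ("top","scene"):
    c=robot.get_image(n); cv2.imwrite(f'pics/{n}0.png',c['img']); print(n,c['fovy'],c['cx'],c['cy'],c['eye'],c['orientation'])
print(robot.current_t())
E
```

```text
top 49.50881235650065 300.3421465582853 233.53376104677858 [ 303.94310553  105.40617466 1149.48057985] [-2.93840289e+00 -1.98651043e-03 -1.62200335e+00]
scene 51.295447621664934 312.16838907458595 237.93423710521265 [1393.9804923   207.24731949  835.02026729] [-2.25074716 -0.01026656  1.67246148]
0.1
```

View pics/top0.png

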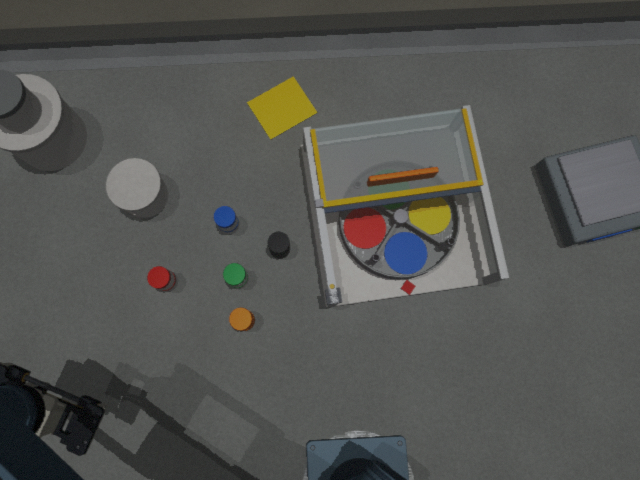

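View pics/scene0.png

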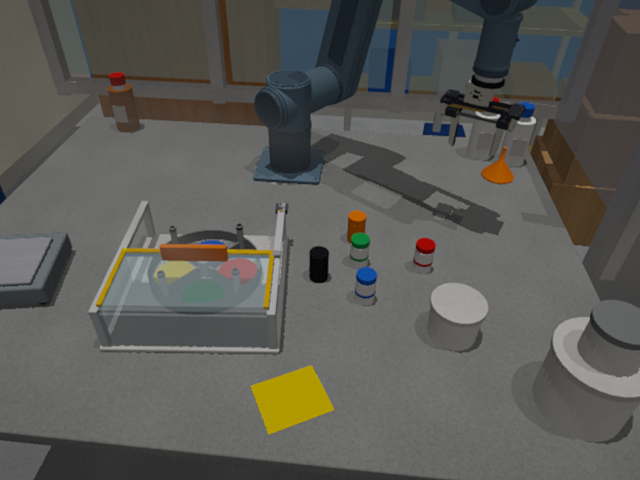

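The top view shows the station with the red diamond at (408,287) and the blue bin at the loading side, so the carousel is near π.

Jar-like candidates in the top view:
- green cap at (234,275): this is the target
- black at (279,245)
- orange at (241,320)
- red at (161,278)
- blue at (226,217)

The tub is at (134,187).

```bash
python3 - <<'E'
from h import *
from scipy.optimize import least_squares
c=robot.get_image("top"); im=c['img']; hsv=cv2.cvtColor(im,cv2.COLOR_BGR2HSV)
rng={'red':[(0,8),(172,180)],'orange':[(9,18)],'yellow':[(22,32)],'green':[(50,80)],'blue':[(105,125)]}
for k,rs in rng.items():
    m=sum(cv2.inRange(hsv,(a,130,50),(b,255,255)) for a,b in rs)
    n,l,s,ce=cv2.connectedComponentsWithStats(m)
    for i in range(1,n):
        if s[i,4]>60: print(k,s[i],ce[i].round(1), onplane(c,*ce[i],80).round(0), onplane(c,*ce[i],28).round(0))
print('diamond',onplane(c,408,287,12),'hub',onplane(c,401,216,58), 'tub',onplane(c,134,186,92), 'black',onplane(c,279,244,80))
cv2.imwrite('pics/crop1.png',cv2.resize(im[100:315,205:525],None,fx=2.5,fy=2.5,interpolation=cv2.INTER_CUBIC))
E
```

```text
red [ 344  208   42   41 1329] [364.5 227.7] [530. -43.  80.] [541. -51.  28.]
red [147 266  23  23 401] [158.4 277.1] [447. 389.  80.] [454. 403.  28.]
red [401 280  14  14 103] [407.6 286.7] [ 401. -122.   80.] [ 406. -134.   28.]
orange [368 167  70  19 641] [402.1 175.8] [ 639. -133.   80.] [ 656. -144.   28.]
orange [229 307  25  24 460] [241.1 319. ] [353. 221.  80.] [356. 227.  28.]
yellow [ 247   77   70   62 2369] [281.5 107.3] [810. 119.  80.] [835. 120.  28.]
yellow [ 310  109  173   98 1614] [398.9 177.3] [ 636. -126.   80.] [ 652. -137.   28.]
yellow [ 409  198   42   36 1185] [429.9 214.6] [ 551. -184.   80.] [ 563. -198.   28.]
green [223 263  22  22 368] [233.8 273.8] [446. 234.  80.] [453. 240.  28.]
blue [214 206  22  22 366] [224.2 216.4] [569. 251.  80.] [582. 258.  28.]
blue [592 229  40  12  71] [611.3 234.4] [ 489. -560.   80.] [ 498. -592.   28.]
blue [ 385  232   42   42 1391] [405.4 252.8] [ 472. -124.   80.] [ 480. -136.   28.]
diamond [ 406.75740862 -137.76907065   12.        ] hub [ 555.95686554 -127.07248546   58.        ] tub [641.67264368 437.89381657  92.        ] black [503.8634472  137.67643696  80.        ]
```

View pics/crop1.png

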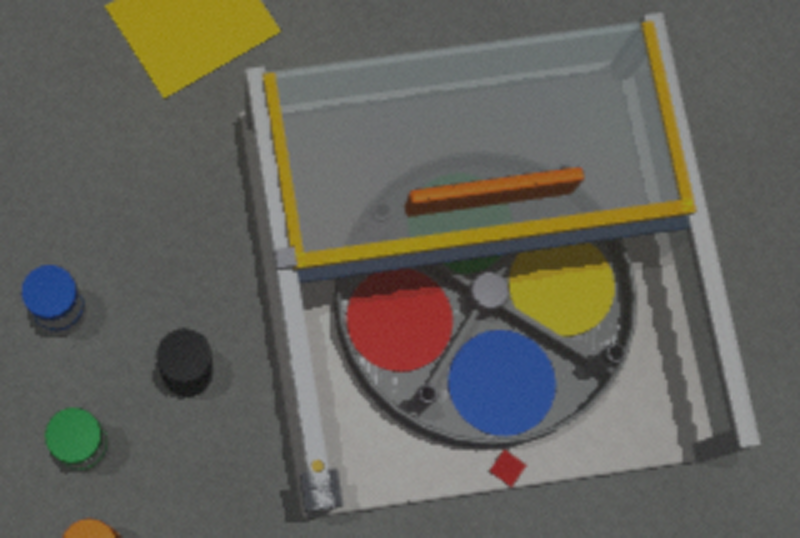

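The crop confirms the real green cap at (74,437). The two front post tops are at (428,395) and (614,355), and the diamond is at (508,467). I'll fit the station pose next.

```bash
python3 - <<'E'
from h import *
from scipy.optimize import least_squares
c=robot.get_image("top"); f=lambda u,v:(205+u/2.5,100+v/2.5)
def pol(r,a,z): return (-r*np.cos(a),-r*np.sin(a),z)
# carousel angle th: green at station angle pi+th
def model(p):
    x,y,w,th,g=p
    q=np.pi/2
    pts=[(-147,0,12),pol(74,th+2*q,28),pol(74,th+q,28),pol(74,th+3*q,28),pol(112,th+1.5*q,108),pol(112,th+2.5*q,108),(30-g,-165,125),(30-g,165,125),(-165,-180,116)]
    C,S=np.cos(w),np.sin(w)
    return [proj(c,(x+C*a-S*b,y+S*a+C*b,z)) for a,b,z in pts]
obs=np.array([(407.6,286.7),(405.4,252.8),(365,228.2),(429.8,214.1),f(428,395),f(614,355),f(693,211),f(298,266),f(758,443)])
w=np.array([1,1,.5,.5,1,1,1,1,.7])[:,None]
r=least_squares(lambda p:((np.array(model(p))-obs)*w).ravel(),[556,-127,.1,3.14,0.01],x_scale=[100,100,.1,.1,10],loss='soft_l1')
print(r.x, (np.array(model(r.x))-obs).round(1).tolist())
E
```

```text
[ 5.52353240e+02 -1.23857461e+02  9.17999443e-02  3.20591523e+00
 -1.14276486e+00] [[0.2, 0.7], [-0.1, 0.4], [-0.5, -0.6], [-0.3, 0.1], [-0.3, -0.9], [0.9, -0.7], [0.0, -0.0], [-1.0, 0.1], [0.7, 1.0]]
```

```bash
cat >> h.py <<'E'
SX,SY,SW=552.35,-123.86,0.0918
def st(x,y,z): 
    C,S=np.cos(SW),np.sin(SW); return [SX+C*x-S*y,SY+S*x+C*y,z]
def down(w): return [np.pi,0,w]
def post(a,z,r=112): # a: station angle, deg
    a=np.radians(a); return st(r*np.cos(a),r*np.sin(a),z), down(SW+a-np.pi)
E
python3 - <<'E'
from h import *
print(robot.current_eef_rot())
for a in (138.7,180,227): print(a,robot.inverse_kinematics(*post(a,82)))
print(robot.inverse_kinematics(st(-74,0,65),down(SW)),robot.inverse_kinematics(st(90,0,135),down(SW)),robot.inverse_kinematics([446,234,37],down(np.radians(-35))))
robot.move_ptp(*post(138.7,170)); robot.move_gripper(0.4)
print(robot.current_t())
c=robot.get_image("wrist"); cv2.imwrite('pics/w1.png',c['img']); print(c['eye'],c['orientation'],c['fovy'],c['cx'],c['cy'])
E
```

```text
[-3.14048707e+00 -2.28460042e-04  2.71278904e+00]
138.7 [-3.65246934e-01  2.54255162e-01  1.91621397e+00 -4.44089210e-16
  9.71123526e-01  1.83457037e+00]
180 [-5.38210437e-01  2.46785879e-01  1.92680326e+00 -4.44089210e-16
  9.68003518e-01  9.40785890e-01]
227 [-6.25007457e-01  3.53845567e-01  1.76755678e+00 -4.44089210e-16
  1.02019031e+00  3.36841216e-02]
[-4.91655175e-01  3.26746594e-01  1.86247986e+00 -4.44089210e-16
  9.52366195e-01  9.87341152e-01] [-3.48864328e-01  5.00238167e-01  1.38445389e+00 -4.44089210e-16
  1.25690060e+00  1.13013200e+00] [ 2.61378805e-01  3.78953607e-01  1.87087395e+00 -4.44089210e-16
  8.91765093e-01  2.44304037e+00]
3.3917
[518.53862035 -99.80685062 336.74911737] [ 2.88505849e+00 -2.54088692e-04 -2.19947735e+00] 65.70646984690485 316.41407383010596 243.8632375970459
```

View pics/w1.png

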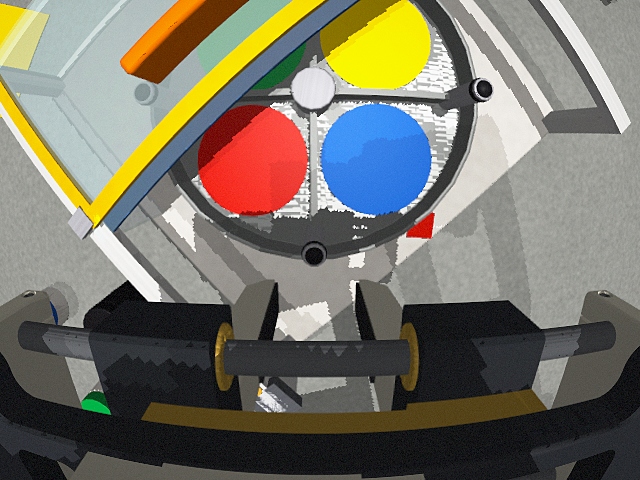

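The wrist view shows post tops at (314,254), (482,89) and (146,92), the hub at (313,88) and the diamond at about (421,226). I'll cross-check the axis from these.

```bash
python3 - <<'E'
from h import *
c=robot.get_image("wrist")
P=[onplane(c,*p,108,'wrist') for p in ((314,254),(482,90),(146,93))]
for p in P: print(p)
print('target',post(138.7,108)[0],'axis from posts',(P[1]+P[2])/2, np.linalg.norm(P[1]-P[2]))
d=onplane(c,421,226,12,'wrist'); ax=(P[1]+P[2])/2; v=ax-d; print('dia',d,'yaw',np.arctan2(v[1],v[0]),np.hypot(*v[:2]))
for q in P: v=q-ax; print(np.degrees(np.arctan2(v[1],v[0])),np.hypot(*v[:2]))
E
```

```text
[465.45000958 -59.3598034  108.        ]
[ 490.23630304 -211.95247833  108.        ]
[617.20766105 -34.57469326 108.        ]
target [np.float64(461.7863626567882), np.float64(-57.96441903156777), 108] axis from posts [ 553.72198204 -123.2635858   108.        ] 218.13895661183963
dia [ 406.88801474 -137.29021772   12.        ] yaw 0.09523816520044541 147.50240797130786
144.0976444560442 108.97538495929027
-125.59601410993054 109.0694783059198
54.403985890069436 109.06947830591983
```

```bash
sed -i 's/^SX,SY,SW=.*/SX,SY,SW=553.2,-123.5,0.0935/' h.py; python3 - <<'E'
from h import *
def stroke(a0,a1):
    for a in np.linspace(a0,a1,7)[1:]:
        p,o=post(a,84)
        if robot.move_linear(p,o,speed=140,f_stop=20): print('STOP',a,robot.current_contact_force()); return False
    return True
p,o=post(138.7,84)
s=robot.move_linear(p,o,speed=120,f_stop=10); print(s,robot.current_t())
if not s:
    robot.move_gripper(0.27); print('w',robot.current_gripper_width())
    print(stroke(138.7,228.7),robot.current_t(),robot.current_contact_force())
    robot.move_gripper(0.42); q=robot.current_tcp_pos(); robot.move_linear([q[0],q[1],150],speed=200)
    c=robot.get_image("wrist"); cv2.imwrite('pics/w2.png',c['img']); print(robot.current_t())
E
```

```text
False 4.3583
w 0.2699572085236713
True 7.275 [-0.5355277  -0.42301162 -0.09519137]
8.3
```

View pics/w2.png

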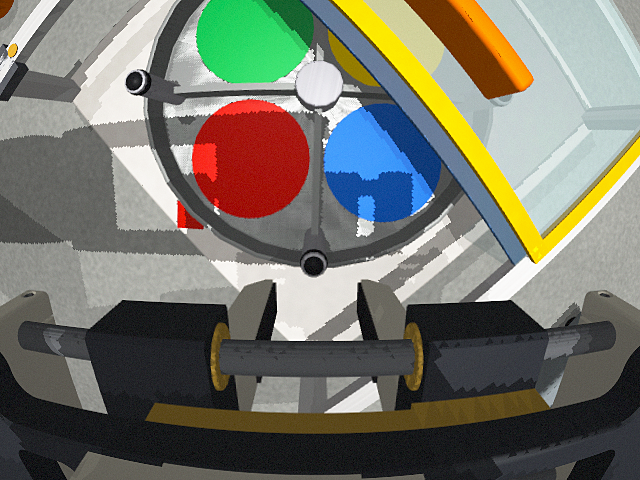

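The red bin is now at the front, the green bin is on the left, and the next post is at (137,82). I'll make the second stroke.

```bash
python3 - <<'E'
from h import *
a0=137.3
robot.move_linear(*post(a0,150),speed=300)
p,o=post(a0,84)
s=robot.move_linear(p,o,speed=120,f_stop=10); print(s,robot.current_t())
if not s:
    robot.move_gripper(0.27)
    for a in np.linspace(a0,225,7)[1:]:
        p,o=post(a,84)
        if robot.move_linear(p,o,speed=140,f_stop=20): print('STOP',a); break
    robot.move_gripper(0.0); print('w',robot.current_gripper_width(),robot.current_contact_force(),robot.current_finger_force())
    robot.move_gripper(0.42); q=robot.current_tcp_pos(); robot.move_linear([q[0],q[1],160],speed=200)
    p,o=post(180,200,150); robot.move_ptp(p,o)
    c=robot.get_image("wrist"); cv2.imwrite('pics/w3.png',c['img']); print(robot.current_t())
    hsv=cv2.cvtColor(c['img'],cv2.COLOR_BGR2HSV)
    m=cv2.inRange(hsv,(50,130,50),(80,255,255)); n,l,s,ce=cv2.connectedComponentsWithStats(m)
    for i in range(1,n):
        if s[i,4]>300: print(s[i],ce[i],onplane(c,*ce[i],28,'wrist'))
    print('load',st(-74,0,28))
E
```

```text
False 10.7417
w 0.16290013328051106 [ 0.08515848  1.4930021  -0.82341947] 29.999772012233734
16.025
[ 263   88  104  103 8343] [314.64617044 139.39122618] [ 481.43951719 -128.97762675   28.        ]
load [np.float64(479.52322766894315), np.float64(-130.4089231344409), 28]
```

View pics/w3.png

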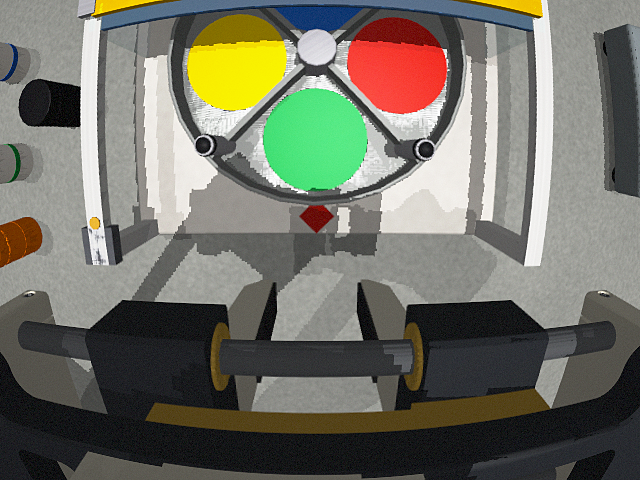

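The green bin (315,139) is almost exactly between the hub (316,47) and the diamond (316,217). The posts at (205,145) and (425,149) show about 1° still to go anticlockwise. There's time to trim that, so I'll do it and then fetch the jar.

```bash
python3 - <<'E'
from h import *
robot.move_ptp(*post(225,150))
s=robot.move_linear(post(225,84)[0],speed=150,f_stop=10); print(s)
if not s:
    robot.move_gripper(0.2)
    robot.move_linear(*post(226.1,84),speed=40,f_stop=20)
    robot.move_gripper(0.0); robot.move_gripper(0.42)
    q=robot.current_tcp_pos(); robot.move_linear([q[0],q[1],170],speed=250)
w=np.radians(-35)
# look at jar from behind: camera sees ahead of tool
robot.move_ptp([446,234,170],down(w)); robot.move_gripper(0.85); print(robot.current_t())
c=robot.get_image("wrist"); cv2.imwrite('pics/w4.png',c['img'])
hsv=cv2.cvtColor(c['img'],cv2.COLOR_BGR2HSV)
m=cv2.inRange(hsv,(50,130,50),(80,255,255)); n,l,s,ce=cv2.connectedComponentsWithStats(m)
for i in range(1,n):
    if s[i,4]>200: print(s[i],ce[i],onplane(c,*ce[i],80,'wrist'))
t=robot.get_image("top"); hsv=cv2.cvtColor(t['img'],cv2.COLOR_BGR2HSV)
m=cv2.inRange(hsv,(50,130,50),(80,255,255)); n,l,s,ce=cv2.connectedComponentsWithStats(m)
for i in range(1,n):
    if s[i,4]>200: print('top',s[i],ce[i],onplane(t,*ce[i],28))
for i in ((0,0),): print(proj(t,st(-74,0,28)))
E
```

```text
False
22.4667
[ 568    0   50   52 1591] [594.69830295  20.08610937] [474.13612591 -78.81871215  80.        ]
[ 283  211   64   64 3166] [314.15192672 242.8120657 ] [449.82392866 232.67789059  80.        ]
top [ 383  233   41   41 1317] [403.14198937 253.11769172] [ 479.58010322 -130.62071984   28.        ]
(np.float64(403.0477364973902), np.float64(253.1482324149952))
```

View pics/w4.png

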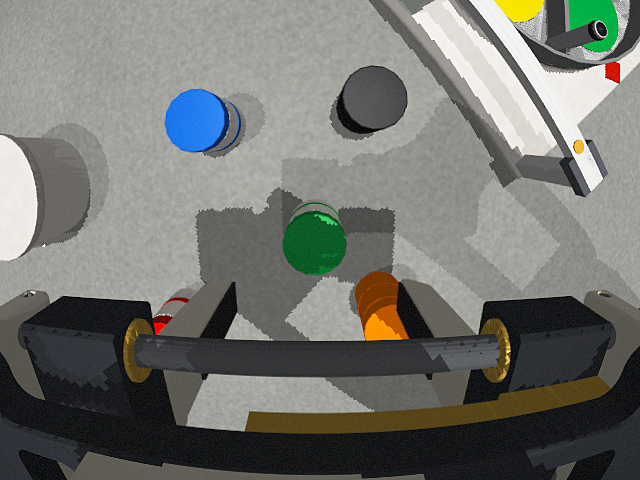

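The wrist view shows the green jar at (314,243) between the fingers. The orange jar (378,300) sits clear behind the right finger, and the bin now matches the load point. Next I'll grasp, lift and place.

```bash
python3 - <<'E'
from h import *
w=np.radians(-35)
robot.move_linear([448,233.3,170],down(w),speed=100)
s=robot.move_linear([448,233.3,37],speed=150,f_stop=8); print('stop',s)
if not s:
    robot.move_gripper(0.0); print('w',robot.current_gripper_width()*93,robot.current_finger_force(),robot.current_contact_force())
    robot.move_linear([448,233.3,190],speed=200); print(robot.current_contact_force(), robot.current_gripper_width()*93)
    robot.move_ptp(st(-74,0,190),down(SW))
    print(robot.current_t())
    robot.move_linear(st(-74,0,80),speed=150,f_stop=10)
    s=robot.move_linear(st(-74,0,62),speed=30,f_stop=4); print('down',s,robot.current_tcp_pos(),robot.current_contact_force(),robot.current_t())
    c=robot.get_image("scene"); cv2.imwrite('pics/s5.png',cv2.resize(c['img'][170:370,80:400],None,fx=2.5,fy=2.5))
E
```

```text
stop False
w 46.37379302284242 29.995603346527986 [0.86141905 0.59837547 2.46995196]
[ 0.15394968 -0.52579695 -2.55794648] 46.093672615292434
26.7667
down True [ 479.56712059 -130.30191363   64.79354204] [0.07602297 0.96553947 3.52152666] 28.1667
```

View pics/s5.png

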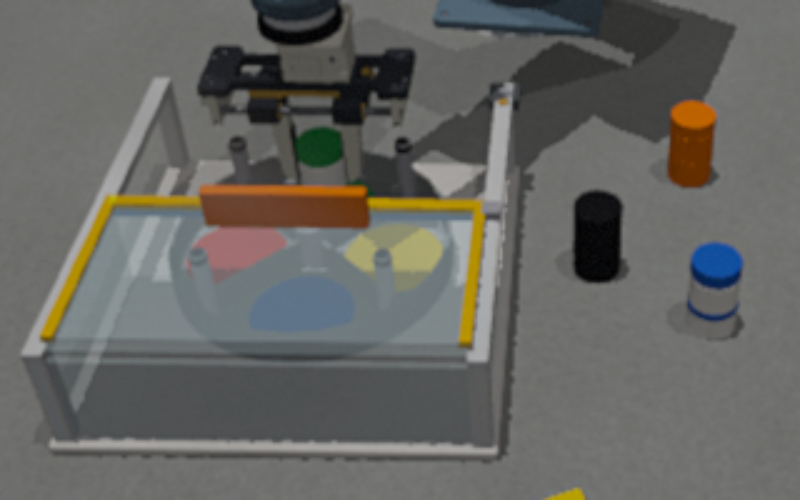

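The jar stands upright in the green bin: contact came at TCP z 64.8, as expected. I'll release it, retreat and push the guard shut.

```bash
python3 - <<'E'
from h import *
robot.move_gripper(0.75)
robot.move_linear(st(-74,0,200),speed=200)
robot.move_gripper(0.0)
robot.move_ptp(st(105,0,200),down(SW))
s=robot.move_linear(st(105,0,136),speed=150,f_stop=8); print('down',s,robot.current_t())
if not s:
    s=robot.move_linear(st(-60,0,136),speed=100,f_stop=15); print('push1',s,robot.current_contact_force())
    if not s:
        s=robot.move_linear(st(-118,0,136),speed=40,f_stop=18); print('push2',s,robot.current_contact_force())
    q=robot.current_tcp_pos(); C,S=np.cos(SW),np.sin(SW); d=np.array(q[:2])-[SX,SY]; xs=C*d[0]+S*d[1]; print('x station',xs,robot.current_t())
    robot.move_linear(st(xs+25,0,136),speed=80); robot.move_linear(st(xs+25,0,260),speed=200)
    robot.move_ptp([250,250,300],down(0.9))
    c=robot.get_image("top"); cv2.imwrite('pics/t6.png',cv2.resize(c['img'][100:315,130:530],None,fx=2,fy=2)); 
    for x,y in ((-150,-165),(-150,165)): print(proj(c,st(x,y,125)))
    print(robot.current_t())
E
```

```text
down False 32.1417
push1 False [-0.88477796  0.38320362 -0.05018327]
push2 True [ 2.49394374 -0.06438421  0.16801503]
x station -97.51747029338624 34.9
(np.float64(501.51021561603017), np.float64(270.7105524044621))
(np.float64(337.11839106377244), np.float64(294.76761675018093))
37.8167
```

View pics/t6.png

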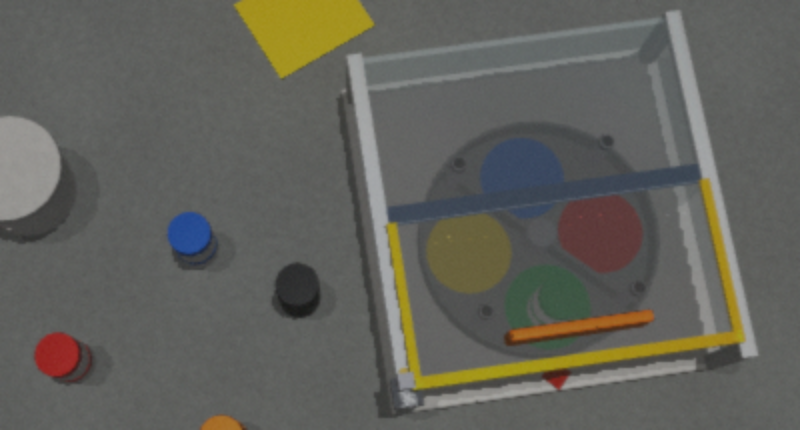

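The guard's front corners, (501,271) and (336,293), match the shut prediction to within 1–2 px. The jar stands in the green bin and the bystanders are unmoved. I'll push again to confirm the guard is on its stop.

```bash
python3 - <<'E'
from h import *
robot.move_ptp(st(-70,0,230),down(SW))
robot.move_linear(st(-70,0,136),speed=150,f_stop=8)
C,S=np.cos(SW),np.sin(SW)
def xs():
    d=np.array(robot.current_tcp_pos()[:2])-[SX,SY]; return C*d[0]+S*d[1]
robot.move_linear(st(-94,0,136),speed=80,f_stop=10)
x=-94
while x>-106:
    x-=1; s=robot.move_linear(st(x,0,136),speed=20,f_stop=25); F=robot.current_contact_force(); f=C*F[0]+S*F[1]
    print(x,round(xs(),2),round(f,1))
    if s or abs(f)>22: break
robot.move_linear(st(-70,0,136),speed=80); robot.move_linear(st(-70,0,240),speed=200)
robot.move_ptp([250,250,300],down(0.9))
c=robot.get_image("top"); cv2.imwrite('pics/t7.png',c['img']); a=cv2.imread('pics/top0.png')
for n,i in (('before',a),('after',c['img'])):
    hsv=cv2.cvtColor(i,cv2.COLOR_BGR2HSV); B=[]
    for lo,hi,x0,x1,y0,y1 in ((105,125,205,240,200,235),(0,8,140,180,260,300)):
        m=cv2.inRange(hsv[y0:y1,x0:x1],(lo,130,50),(hi,255,255)); M=cv2.moments(m); B.append((round(M['m10']/M['m00'],1),round(M['m01']/M['m00'],1)))
    print(n,B)
print('tub diff',np.abs(a[150:225,95:175].astype(int)-c['img'][150:225,95:175]).mean(),robot.current_t())
E
```

```text
-95 -94.76 -1.3
-96 -95.98 -0.2
-97 -97.05 0.1
-98 -97.61 2.4
-99 -97.64 6.5
-100 -97.63 9.1
-101 -97.6 13.6
-102 -97.59 17.5
-103 -97.59 20.9
-104 -97.59 24.4
before [(19.2, 16.4), (18.3, 17.0)]
after [(19.2, 16.4), (18.3, 16.9)]
tub diff 6.4767777777777775 46.1417
```

```bash
python3 -c "
from bench import robot
print(robot.hand_in())"
```

```text
the job is handed in; nothing more can be done
None
```

I handed the job in at about 46 s: the green bin is at the loading position with the green-capped jar upright in it. The guard is pushed against its hard stop (held at 24 N; latch click inferred, not seen), and the red jar, blue jar and tub look unmoved.

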